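# Find the full clip tin by its weight

### The job

The three identical closed tins on the desk are filled differently: weigh them in the hand to tell the heaviest, the middle one and the lightest. Stack the lightest squarely on top of the middle one on the desk, rims lined up all round, then lift the heaviest tin and finish while still holding it up, level and still, about 15 cm above the desk, so that I can take it from you. Leave the stapler, ink bottle, notebook and magnifier where they are.

Things in the scene. Friction and masses are not known exactly. Their poses are not given: they have to be found in the camera images.
- desk: the dark wooden desk; its flat top is at z = 0. Origin: on the floor under its middle. It does not move
- tin_a: one of three identical closed round tins (grey body, beige lid, dark label; lid fixed), 30 mm tall, on the desk (z = 0). Lid 68 mm in diameter at heights 18 to 30 mm, body below 64 mm. Flat top and bottom. Origin: centre of the underside, z up. One tin weighs about 100 g, one 240 g, one 420 g (15 % either way); name and place tell nothing of which. Stands a 50 N grip
- tin_b: one of three identical closed round tins (grey body, beige lid, dark label; lid fixed), 30 mm tall, on the desk (z = 0). Lid 68 mm in diameter at heights 18 to 30 mm, body below 64 mm. Flat top and bottom. Origin: centre of the underside, z up. One tin weighs about 100 g, one 240 g, one 420 g (15 % either way); name and place tell nothing of which. Stands a 50 N grip
- tin_c: one of three identical closed round tins (grey body, beige lid, dark label; lid fixed), 30 mm tall, on the desk (z = 0). Lid 68 mm in diameter at heights 18 to 30 mm, body below 64 mm. Flat top and bottom. Origin: centre of the underside, z up. One tin weighs about 100 g, one 240 g, one 420 g (15 % either way); name and place tell nothing of which. Stands a 50 N grip
- stapler: black stapler, 36 x 132 x 47 mm, long side along its y; bystander. Origin: centre of its underside
- ink_bottle: square dark blue ink bottle with black cap, 48 x 48 x 56 mm; bystander. Origin: centre of its underside
- notebook: dark green notebook lying flat, 141 (x) x 91 (y) x 14 mm; bystander. Origin: centre of its underside
- magnifier: magnifying glass with brass rim and black handle, lying flat, 81 (x) x 172 (y) x 13 mm; bystander. Origin: centre of its underside
There are look-alikes about, which are no part of the job. What is shaped like the tin_c but blue or orange is not meant.

How it is judged:
By the outcome, as a careful person would: the job done as asked, in the order asked, and still so for the second after the job is handed in, while the arm keeps its last pose, push and grip.
It also fails if it takes over 67 s, if anything falls off the work surface, if the arm or the gripper's body presses on something with over 40 N, if the wrist force passes 120 N, or if a joint passes its speed limit or range.

### The arm

A 7-joint arm with a two-finger parallel gripper is mounted at the origin on a cart in front of the work surface, level with it; the furniture and walls round the work are solid. World frame = base frame: x ahead of the robot, y to its left, z up, the work surface at z = 0. Lengths are in m, angles in rad, forces in N, time in s.
With the tool pointing down it reaches from about 0.4 to 0.85 m from the base axis. Payload 4.5 kg.
Tool frame: the origin (TCP) lies midway between the tips of the shut fingers; the grasp point (between the pads) lies 19 mm behind it; z points along the fingers, y is the direction in which the jaws open and shut (so a half turn about z gives the same grasp; the last joint's range is limited). The gripper opens to 88 mm and grips with 3 to 60 N. Pads are 18 mm wide; open, the fingers measure 123 mm over their backs; the gripper's body (75 mm by 187 mm) begins 45 mm behind the grasp point.
Start: joints at [-1.09, 0.689, -0.195, 1.565, 0.157, 0.902, -0.215], TCP at [0.27, 0.564, 0.239] pointing down, gripper open.
Joint ranges: [-3.01, 3.01], [-0.46, 2.08], [-1.47, 1.51], [0.13, 2.56], [-1, 4.14], [0.04, 2.09], [-2.66, 2.66]. Speed limits (rad/s): [2.57, 2.57, 3.14, 3.14, 3.14, 3.14, 3.14].

### API

Orientations are given as a unit quaternion [x, y, z, w].
In Python, from plant import r gives the robot as it stands. The module is installed in compiled form; this text tells all that it offers.
- The arm moves only by the tool carry_out, never from a script. Its argument "commands" is a list of rows, each a list of 6 numbers: the shift along the tool's x, y, z in m, then the turn, a rotation vector about the tool's x, y, z in degrees. In form: [[dx, dy, dz, wx, wy, wz], ...]. A call has 1 to 12 rows; each row is the pose to reach, as a shift and turn from the pose commanded when the call began, along the tool's axes at that moment; what a row does not reach only later rows make up. A row lasts 1/10 s, in which the tool goes at most 50 mm and 8.59 degrees, less where a joint would pass 70% of its speed; a pose out of reach is approached as far as the arm can. A call with a gripper value outside its range is refused whole. "fingers" is the closure in counts, from 0 (fully open) to 255 (shut), set as the call begins (left out, the last holds). The fingers move at their own pace and stop on an object; "grip_force" is the grip in N (left out, the last holds). Time passes only in rows, so rows that repeat a pose let the fingers close. It gives the time, the measured TCP pose, the force and the opening at its end, in the units of the state.
- r.get_state(): the state, without advancing time (a new reading comes with each control period).
- r.snapshot(name): name is "scene" or "side" or "wrist"; returns a dict with "img" (400x640x3 uint8, blue, green, red), "intrinsics" (3x3 intrinsics, pixels), "k1" (the pictures are not rectified: a ray, as slopes to the right and down, at radius r is drawn at 1 + k1 r^2 times it, then the intrinsics apply), "extrinsics" (4x4, takes a point from camera to world coordinates); the wrist camera has in their place "tool_from_camera" (4x4, takes a point from camera to tool coordinates, whose origin is the TCP and whose axes are the flange's). Camera axes: x right, y down, z forward; pixel columns grow to the right and rows downward; lengths in m; the calibration is good to about 2 mm. A picture is of the moment at which its call begins: read the wrist's pose just before it. There is no depth.
- r.finish_job(): hands the job in, once; it reports no verdict.
Trained networks look in a picture, given as the dict that the camera call returned (one of the last four; its "shot" number tells which), for a name from the list of things; names that differ only in an ending like _2 or _b are one class to them, and where a whole thing is asked for, a point or a joint stands for the part that bears it (a point fixed in the world has none). Each returns a list of dicts, best first, with "p" (0 to 1); they miss things now and then, are a little off and sometimes report something else, mostly with a low value. They report only what shows in the picture. A call takes as long as a camera call. They do not tell look-alikes from the thing itself.
- r.spot_in(picture, label): "xyz" ([x, y, z] in m, in world coordinates, good to about 4 mm: the middle of the surface that is visible of it).
- r.spot_point(picture, label): "xyz" ([x, y, z] in m, in world coordinates, good to about 4 mm: a listed point, or the origin of a listed thing).
The state is a dict: "clock": time; "q": joint angles; "qd": joint speeds; "joint_torque": joint torques, N m; "tool_pos": TCP position; "eef_rot": TCP orientation; "contact_force": force on the tool from outside, world axes, zero at the start; "moment": the same for the moment, N m; "opening": opening from 0.0 (shut) to 1.0 (fully open).
Only numpy, scipy, OpenCV 4.12 (cv2) and the standard library are available. Lean on these libraries where they do the work, as an engineer would, in place of code of your own. Each camera call takes 0.05 s, during which the arm holds its last target.

## Working session

There is one attempt and no reset: what is moved stays moved. The work goes in short steps, Python scripts to look and compute and a tool call to move; the robot and the scene stay as the last step left them, time stands still between calls to the robot, and variables do not carry over. Pictures are saved under pics/ and viewed, and the job is handed in when it is done.

Besides the shell and the picture viewer there is one more tool, called as name(argument=value, ...), one argument or row to a line, values as JSON. carry_out: Moves the arm, as the interface text tells. Its arguments: {"type":"object","properties":{"commands":{"type":"array","items":{"type":"array","items":{"type":"number"}}},"fingers":{"type":"number"},"grip_force":{"type":"number"}},"required":["commands"]}

```bash
mkdir -p pics; ls; python3 - <<'E'
from plant import r
import cv2,numpy as np
s=r.get_state();print(s)
for n in("scene","side"):
    p=r.snapshot(n);cv2.imwrite(f"pics/{n}0.png",p["img"])
    print(n,p["shot"],p["intrinsics"],p["k1"],p["extrinsics"])
    for l in("tin_a","stapler","ink_bottle","notebook","magnifier"):
        for d in r.spot_point(p,l):print(l,np.round(d["xyz"],3),round(d["p"],2))
E
```

```text
pics
{'clock': 0.0, 'q': array([-1.09020351,  0.68998358, -0.1944955 ,  1.56635798,  0.15728568,
        0.90249614, -0.21509232]), 'qd': array([-0.0006156 , -0.00238585, -0.00033518, -0.00172013, -0.00038767,
        0.00018944,  0.0008179 ]), 'joint_torque': array([ 4.33505265e-04, -5.27568233e+01, -1.26675993e+00, -1.53422105e+01,
       -5.26645279e-02,  6.65385291e-03,  1.76286744e-04]), 'tool_pos': array([0.26982107, 0.56304497, 0.2379061 ]), 'eef_rot': array([ 2.21508362e-01,  9.75158031e-01, -9.17579790e-04, -1.38834094e-04]), 'contact_force': array([-0.02089866, -0.11869287,  0.86949445]), 'moment': array([-0.00353329,  0.03521793,  0.01270364]), 'opening': 1.0013199692925125}
scene 1 [[406.77243203   0.         318.06182094]
 [  0.         406.77243203 198.66386622]
 [  0.           0.           1.        ]] -0.02013673273844799 [[-0.48164618 -0.62079044  0.61857593 -0.47625499]
 [-0.87627142  0.33078953 -0.35032369  0.55757352]
 [ 0.01285916 -0.71077248 -0.70330444  0.83242031]
 [ 0.          0.          0.          1.        ]]
tin_a [0.602 0.065 0.002] 0.75
tin_a [ 0.371
[... 339 characters left out ...]
.01189229]
 [  0.         422.88426954 192.69008374]
 [  0.           0.           1.        ]] -0.01642327032963819 [[ 0.87864301 -0.34000891  0.33523186  0.06810593]
 [-0.47702249 -0.59437277  0.64743382 -0.9307028 ]
 [-0.02088058 -0.72877634 -0.68443337  0.64234683]
 [ 0.          0.          0.          1.        ]]
tin_a [ 0.467  0.151 -0.   ] 0.95
tin_a [0.372 0.131 0.002] 0.85
tin_a [ 0.512 -0.153 -0.005] 0.79
tin_a [0.608 0.059 0.002] 0.71
tin_a [ 0.475 -0.015  0.001] 0.66
tin_a [0.567 0.18  0.   ] 0.55
stapler [0.707 0.012 0.001] 0.69
ink_bottle [ 0.712  0.123 -0.001] 0.51
notebook [ 0.383 -0.378 -0.003] 0.82
magnifier [ 0.366  0.308 -0.001] 0.6
magnifier [ 0.565  0.177 -0.   ] 0.48
```

View pics/scene0.png

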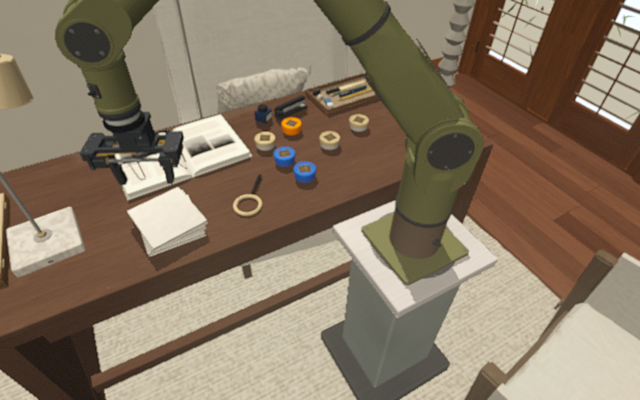

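View pics/side0.png

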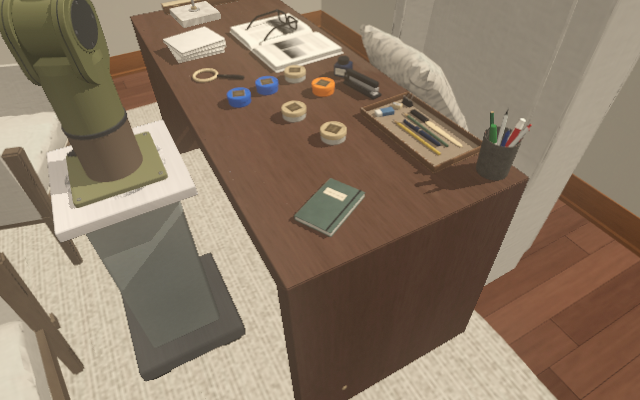

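The scene and side pictures show three beige tins, at scene pixels (265,141), (330,140) and (359,122), or about (0.568,0.18), (0.474,-0.013) and (0.513,-0.155) in world coordinates. The two blue tins and the orange one are look-alikes. Next I'll refine the positions by segmenting the lids.

```bash
cat > h.py <<'E'
from plant import r
import cv2,numpy as np
from scipy.spatial.transform import Rotation as R
def ray(p,uv,T=None):
    K=p["intrinsics"];d=np.array([p["k1"],0,0,0,0.])
    n=cv2.undistortPoints(np.array([[uv]],float),K,d)[0,0]
    T=p["extrinsics"] if T is None else T
    return T[:3,3],T[:3,:3]@np.array([n[0],n[1],1])
def onplane(p,uv,z,T=None):
    o,d=ray(p,uv,T);return o+d*(z-o[2])/d[2]
def proj(p,X,T=None):
    T=p["extrinsics"] if T is None else T
    c=(np.asarray(X)-T[:3,3])@T[:3,:3]
    return cv2.projectPoints(c.reshape(-1,1,3),np.zeros(3),np.zeros(3),p["intrinsics"],np.array([p["k1"],0,0,0,0.]))[0][:,0]
def Ttool(s):
    T=np.eye(4);T[:3,:3]=R.from_quat(s["eef_rot"]).as_matrix();T[:3,3]=s["tool_pos"];return T
def yaw(s):
    y=Ttool(s)[:3,1];return np.degrees(np.arctan2(y[1],y[0]))
def go(target,jaw=None,s=None):
    s=s or r.get_state();T=Ttool(s)
    d=T[:3,:3].T@(np.array(target)-T[:3,3])
    if jaw is None: jaw=yaw(s)
    a=np.radians(jaw);y=np.array([np.cos(a),np.sin(a),0]);z=np.array([0,0,-1.]);x=np.cross(y,z)
    Rt=np.stack([x,y,z],1)
    rv=np.degrees(R.from_matrix(T[:3,:3].T@Rt).as_rotvec())
    print("shift mm",np.round(d*1000,1),"turn",np.round(rv,2));return d,rv
def st(s=None):
    s=s or r.get_state();print("t",round(s["clock"],2),"pos",np.round(s["tool_pos"],4),"jaw",round(yaw(s),2),"F",np.round(s["contact_force"],2),"op",round(s["opening"],3),"tilt z",np.round(Ttool(s)[:3,2],4))
def rim(c,z,rad,n=72):
    a=np.linspace(0,2*np.pi,n);return np.c_[c[0]+rad*np.cos(a),c[1]+rad*np.sin(a),np.full(n,z)]
def beige(img):
    h=cv2.cvtColor(img,cv2.COLOR_BGR2HSV)
    return h
E
python3 - <<'E'
from h import *
for n in("scene","side"):
    p=r.snapshot(n);img=p["img"]
    for c in((.568,.18),(.474,-.013),(.513,-.155)):
        # fit the beige patch: local silhouettes of tin
        u=proj(p,[[c[0],c[1],.015]])[0]
        x,y=map(int,u);w=24
        sub=img[y-w:y+w,x-w:x+w];hsv=cv2.cvtColor(sub,cv2.COLOR_BGR2HSV)
        m=(hsv[...,2]>120).astype(np.uint8)
        k,l,stt,cen=cv2.connectedComponentsWithStats(m)
        i=l[w-6:w+6,w-6:w+6].max() if 0 else 1+np.argmax(stt[1:,4])
        cn=cv2.convexHull(np.argwhere(l==i)[:,::-1].astype(np.int32))
        M=cv2.moments(cn);cc=np.array([M['m10']/M['m00'],M['m01']/M['m00']])+[x-w,y-w]
        print(n,c,stt[i],cc,"lid-mid z.022",np.round(onplane(p,cc,.022),4))
    big=cv2.resize(img[40:200,200:400],None,fx=4,fy=4,interpolation=cv2.INTER_CUBIC)
    cv2.imwrite(f"pics/{n}_z.png",big[:600,:800])
E
```

```text
scene (0.568, 0.18) [ 14  15  23  19 316] [264.23023504 139.70459402] lid-mid z.022 [0.5637 0.1775 0.022 ]
scene (0.474, -0.013) [ 16  15  22  20 326] [329.00625978 139.0495566 ] lid-mid z.022 [ 0.4667 -0.0142  0.022 ]
scene (0.513, -0.155) [ 16  15  22  18 288] [358.26583035 121.35125448] lid-mid z.022 [ 0.5089 -0.1572  0.022 ]
side (0.568, 0.18) [   0    0   48   48 2022] [293.43396941  72.41579585] lid-mid z.022 [0.5623 0.1723 0.022 ]
side (0.474, -0.013) [   0    0   48   48 1625] [295.00388558 107.81374008] lid-mid z.022 [ 0.4767 -0.0133  0.022 ]
side (0.513, -0.155) [   0    0   48   42 1063] [330.00504305 128.08868389] lid-mid z.022 [ 0.5116 -0.1457  0.022 ]
```

View pics/side_z.png

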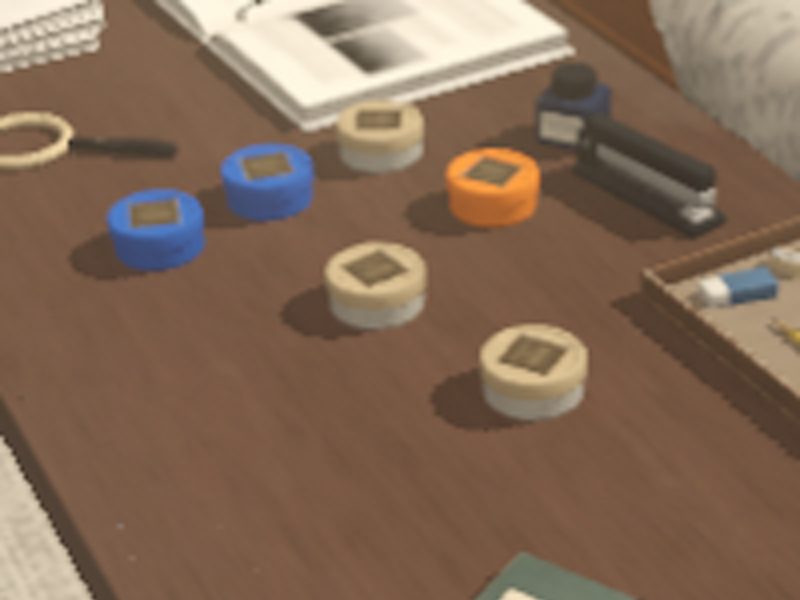

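The zoomed side view shows three beige-lidded tins at zoom pixels (380,135), (376,283) and (533,370). An open book lies close behind the first one.

```bash
python3 - <<'E'
from h import *
p=r.snapshot("side")
for uv in((200+305/4,40+130/4),(200+570/4,40+52/4),(200+212/4,40+40/4)):print(onplane(p,uv,.005))
st();go([.567,.179,.15])
E
```

```text
[0.52849693 0.2301366  0.005     ]
[0.78035995 0.24182565 0.005     ]
[0.52665458 0.42269425 0.005     ]
t 0.75 pos [0.27   0.5637 0.2387] jaw 64.4 F [ 0.23 -0.42  0.32] op 0.999 tilt z [ 0.  0. -1.]
shift mm [-434.  -218.6   88.7] turn [ 0. -0.  0.]
```

```bash
python3 - <<'E'
from h import *
go([.567,.179,.15],-15)
E
```

```text
shift mm [-434.  -218.6   88.7] turn [ 0.  -0.  79.4]
```

carry_out(
  commands=[
    [-0.434,-0.2186,0.0887,0,0,79.4],
    [-0.434,-0.2186,0.0887,0,0,79.4],
    [-0.434,-0.2186,0.0887,0,0,79.4],
    [-0.434,-0.2186,0.0887,0,0,79.4],
    [-0.434,-0.2186,0.0887,0,0,79.4],
    [-0.434,-0.2186,0.0887,0,0,79.4],
    [-0.434,-0.2186,0.0887,0,0,79.4],
    [-0.434,-0.2186,0.0887,0,0,79.4],
    [-0.434,-0.2186,0.0887,0,0,79.4],
    [-0.434,-0.2186,0.0887,0,0,79.4],
    [-0.434,-0.2186,0.0887,0,0,79.4],
    [-0.434,-0.2186,0.0887,0,0,79.4],
  ],
  fingers=0,
  grip_force=40,
)

```text
clock: 1.95
tool_pos: [0.5674, 0.1779, 0.1498]
eef_rot: [0.794, 0.608, -0.0, 0.0]
contact_force: [-0.4, 0.1, 0.7]
opening: 0.999
```

```bash
cat > wr.py <<'E'
from h import *
import sys
def look(name,c,z=.03):
    s=r.get_state();p=r.snapshot("wrist");T=Ttool(s)@p["tool_from_camera"]
    img=p["img"].copy();st(s)
    for d in r.spot_point(p,"tin_a"):print(np.round(d["xyz"],4),round(d["p"],2))
    for u in proj(p,rim(c,z,.034),T):cv2.circle(img,tuple(int(v) for v in np.round(u)),1,(0,0,255),-1)
    cv2.imwrite(f"pics/{name}.png",img)
    return s,p,T
if __name__=="__main__":
    look(sys.argv[1],(float(sys.argv[2]),float(sys.argv[3])),float(sys.argv[4]))
E
python3 wr.py w1 .567 .179 .03
```

```text
t 1.95 pos [0.5674 0.1779 0.1498] jaw -15.13 F [-0.42  0.05  0.72] op 0.999 tilt z [-2.e-04 -1.e-04 -1.e+00]
[ 0.4754 -0.0162  0.0018] 0.89
[ 6.103e-01  5.970e-02 -1.000e-04] 0.89
[ 0.5692  0.1783 -0.0056] 0.81
[ 0.4664  0.1519 -0.0028] 0.64
[ 0.363   0.1372 -0.0005] 0.56
```

View pics/w1.png

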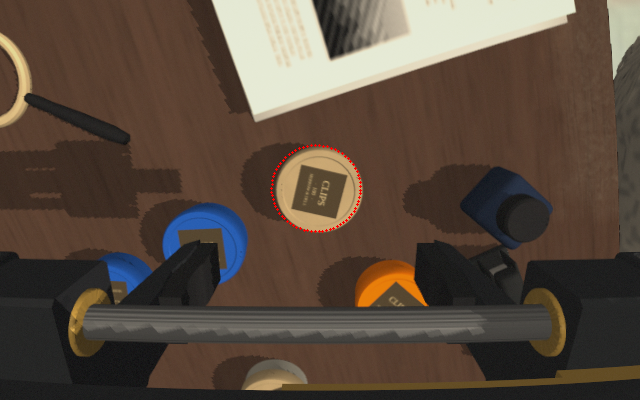

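The wrist view shows the tin lid at (318,189), within about 1 px of my predicted rim, so I'll descend.

```bash
python3 - <<'E'
from h import *
go([.5675,.178,.005],-15)
E
```

```text
shift mm [ -2.5   2.1 145.1] turn [-0.06 -0.07  0.13]
```

```bash
python3 - <<'E'
from h import *
for i in range(3):
    r.snapshot("wrist");st()
go([.5675,.178,.005],-15)
E
```

```text
t 2.1 pos [0.5661 0.1811 0.1502] jaw -14.83 F [-1.39  0.66 -0.17] op 1.001 tilt z [-6.0e-04  1.6e-03 -1.0e+00]
t 2.15 pos [0.5661 0.1811 0.1502] jaw -14.82 F [ 0.9   0.02 -0.57] op 0.999 tilt z [-3.0e-04  1.4e-03 -1.0e+00]
t 2.2 pos [0.5662 0.1809 0.1503] jaw -14.83 F [-0.23 -0.21 -0.53] op 0.998 tilt z [-2.0e-04  1.2e-03 -1.0e+00]
shift mm [ -2.7   2.  145.3] turn [-0.03 -0.06  0.17]
```

carry_out(
  commands=[
    [-0.0015,0.0015,0.05,0,0,0],
    [-0.0015,0.0015,0.095,0,0,0],
    [-0.0015,0.0015,0.13,0,0,0],
    [-0.0015,0.0015,0.145,0,0,0],
    [-0.0015,0.0015,0.145,0,0,0],
    [-0.0015,0.0015,0.145,0,0,0],
  ],
)

```text
clock: 2.8
tool_pos: [0.5689, 0.1778, 0.0062]
eef_rot: [0.793, 0.609, 0.001, 0.0]
contact_force: [-0.7, 1.6, 1.1]
opening: 0.998
```

carry_out(
  commands=[
    [0,0,0,0,0,0],
    [0,0,0,0,0,0],
    [0,0,0,0,0,0],
    [0,0,0,0,0,0],
    [0,0,0,0,0,0],
    [0,0,0,0,0,0],
  ],
  fingers=255,
  grip_force=40,
)

```text
clock: 3.4
tool_pos: [0.5689, 0.1774, 0.0062]
eef_rot: [0.793, 0.609, 0.001, 0.0]
contact_force: [-0.7, 0.4, 7.0]
opening: 0.739
```

```bash
python3 - <<'E'
from h import *
for i in range(3):
    r.snapshot("wrist");st()
E
```

```text
t 3.45 pos [0.5689 0.1774 0.0062] jaw -14.99 F [-0.85  0.39  6.41] op 0.743 tilt z [ 2.1e-03  7.0e-04 -1.0e+00]
t 3.5 pos [0.5689 0.1774 0.0062] jaw -14.99 F [-0.05 -0.04  6.59] op 0.738 tilt z [ 2.e-03  7.e-04 -1.e+00]
t 3.55 pos [0.5689 0.1774 0.0062] jaw -14.99 F [-0.44 -0.76  7.42] op 0.738 tilt z [ 2.e-03  7.e-04 -1.e+00]
```

carry_out(
  commands=[
    [0,0,-0.02,0,0,0],
    [0,0,-0.05,0,0,0],
    [0,0,-0.05,0,0,0],
    [0,0,-0.05,0,0,0],
    [0,0,-0.05,0,0,0],
    [0,0,-0.05,0,0,0],
  ],
)

```text
clock: 4.15
tool_pos: [0.567, 0.177, 0.0536]
eef_rot: [0.793, 0.609, -0.001, -0.001]
contact_force: [-0.5, 0.4, -4.4]
opening: 0.739
```

```bash
cat > weigh.py <<'E'
from h import *
f=[];m=[];t=[]
for i in range(8):
    r.snapshot("wrist");s=r.get_state();f.append(s["contact_force"]);m.append(s["moment"]);t.append(s["joint_torque"])
st(s);print("F",np.mean(f,0).round(3),"sd",np.std(f,0).round(2),"tau",np.mean(t,0).round(3))
E
python3 weigh.py; python3 -c "
from h import *
p=r.snapshot('wrist');cv2.imwrite('pics/w2.png',p['img'])"
```

```text
t 4.55 pos [0.568  0.1772 0.0549] jaw -15.0 F [-0.5   0.06 -3.  ] op 0.742 tilt z [-1.e-04  0.e+00 -1.e+00]
F [-0.157  0.068 -3.817] sd [0.34 0.62 0.61] tau [-5.0000e-03 -5.7102e+01  2.9020e+00 -8.9540e+00 -2.6000e-02 -6.0000e-03
  0.0000e+00]
```

View pics/w2.png

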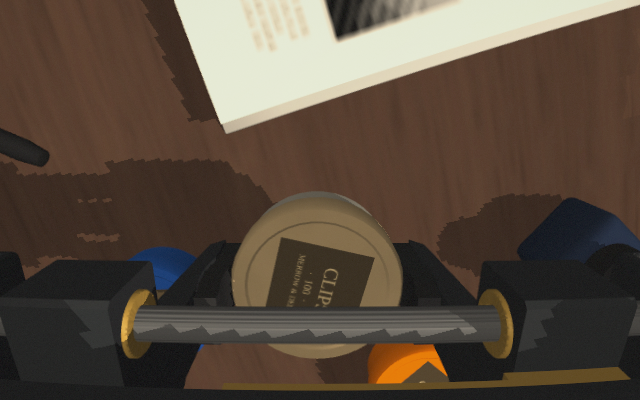

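The tin is held level at about 3.8 N, so this one is the heaviest. I'll put it back and weigh the other two.

carry_out(
  commands=[
    [0,0,0.025,0,0,0],
    [0,0,0.042,0,0,0],
    [0,0,0.049,0,0,0],
    [0,0,0.049,0,0,0],
    [0,0,0.049,0,0,0],
  ],
)

```text
clock: 5.1
tool_pos: [0.5676, 0.1771, 0.006]
eef_rot: [0.793, 0.609, -0.0, -0.0]
contact_force: [-2.0, -0.2, -1.4]
opening: 0.744
```

carry_out(
  commands=[
    [0,0,0,0,0,0],
    [0,0,0,0,0,0],
    [0,0,0,0,0,0],
    [0,0,0,0,0,0],
    [0,0,0,0,0,0],
    [0,0,0,0,0,0],
  ],
  fingers=0,
)

```text
clock: 5.7
tool_pos: [0.5682, 0.1772, 0.0061]
eef_rot: [0.793, 0.609, 0.0, 0.0]
contact_force: [0.1, 0.6, 0.0]
opening: 1.0
```

carry_out(
  commands=[
    [0,0,-0.04,0,0,0],
    [0,0,-0.09,0,0,0],
    [0,0,-0.14,0,0,0],
    [0,0,-0.145,0,0,0],
    [0,0,-0.145,0,0,0],
    [0,0,-0.145,0,0,0],
  ],
)

```text
clock: 6.3
tool_pos: [0.5671, 0.1771, 0.15]
eef_rot: [0.793, 0.609, -0.001, -0.0]
contact_force: [-1.2, -0.1, -0.2]
opening: 0.999
```

```bash
python3 wr.py w3 .568 .1775 .03; python3 - <<'E'
from h import *
st();go([.473,-.014,.15],-15)
E
```

```text
t 6.3 pos [0.5671 0.1771 0.15  ] jaw -14.98 F [-1.16 -0.07 -0.21] op 0.999 tilt z [-2.1e-03 -5.0e-04 -1.0e+00]
[ 0.3656  0.1379 -0.0029] 0.88
[0.6113 0.0585 0.0025] 0.83
[ 0.4638  0.1521 -0.0015] 0.72
[ 0.5677  0.1784 -0.0046] 0.69
t 6.4 pos [0.5668 0.1769 0.1492] jaw -14.99 F [ 0.06  0.34 -0.76] op 0.999 tilt z [-0.0033 -0.001  -1.    ]
shift mm [-2.087e+02 -4.130e+01 -2.000e-01] turn [-0.17  0.11  0.01]
```

View pics/w3.png

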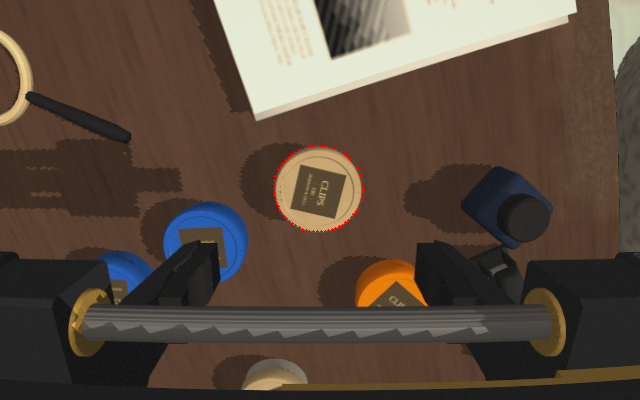

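The tin is back in place and the overlay matches its rim. Now to tin 2.

carry_out(
  commands=[
    [-0.208,-0.041,0,0,0,0],
    [-0.208,-0.041,0,0,0,0],
    [-0.208,-0.041,0,0,0,0],
    [-0.208,-0.041,0,0,0,0],
    [-0.208,-0.041,0,0,0,0],
    [-0.208,-0.041,0,0,0,0],
    [-0.208,-0.041,0,0,0,0],
    [-0.208,-0.041,0,0,0,0],
  ],
)

```text
clock: 7.2
tool_pos: [0.4757, -0.0108, 0.1506]
eef_rot: [0.792, 0.61, 0.001, -0.0]
contact_force: [-0.0, 0.3, -0.0]
opening: 1.0
```

```bash
python3 wr.py w4 .473 -.014 .03; python3 - <<'E'
from h import *
st();go([.473,-.014,.005],-15)
E
```

```text
t 7.2 pos [ 0.4757 -0.0108  0.1506] jaw -14.81 F [-0.01  0.3  -0.  ] op 1.0 tilt z [ 7.0e-04  1.4e-03 -1.0e+00]
[0.6098 0.0591 0.0008] 0.96
[ 0.5109 -0.1594  0.0016] 0.92
[3.666e-01 1.357e-01 3.000e-04] 0.92
[ 0.4719 -0.0163  0.0015] 0.64
t 7.3 pos [ 0.4755 -0.0112  0.1508] jaw -14.82 F [ 0.77  0.36 -0.24] op 1.004 tilt z [ 6.e-04  9.e-04 -1.e+00]
shift mm [ -3.5  -1.7 145.8] turn [ 0.02 -0.06  0.18]
```

View pics/w4.png

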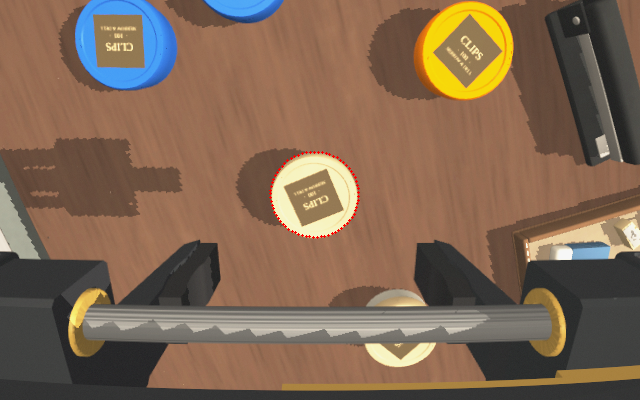

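The overlay matches tin 2's lid at (314,195).

carry_out(
  commands=[
    [-0.003,-0.0015,0.05,0,0,0],
    [-0.003,-0.0015,0.095,0,0,0],
    [-0.003,-0.0015,0.13,0,0,0],
    [-0.003,-0.0015,0.145,0,0,0],
    [-0.003,-0.0015,0.145,0,0,0],
    [-0.003,-0.0015,0.145,0,0,0],
  ],
)

```text
clock: 7.9
tool_pos: [0.4736, -0.0149, 0.0065]
eef_rot: [0.793, 0.609, 0.0, -0.0]
contact_force: [-0.1, -0.2, -0.0]
opening: 0.998
```

carry_out(
  commands=[
    [0,0,0,0,0,0],
    [0,0,0,0,0,0],
    [0,0,0,0,0,0],
    [0,0,0,0,0,0],
    [0,0,0,0,0,0],
    [0,0,0,0,0,0],
  ],
  fingers=255,
)

```text
clock: 8.5
tool_pos: [0.4731, -0.0155, 0.0073]
eef_rot: [0.793, 0.609, 0.0, -0.0]
contact_force: [-1.2, 1.1, 5.9]
opening: 0.741
```

carry_out(
  commands=[
    [0,0,-0.02,0,0,0],
    [0,0,-0.05,0,0,0],
    [0,0,-0.05,0,0,0],
    [0,0,-0.05,0,0,0],
    [0,0,-0.05,0,0,0],
    [0,0,-0.05,0,0,0],
  ],
)

```text
clock: 9.1
tool_pos: [0.4724, -0.0156, 0.0555]
eef_rot: [0.793, 0.609, -0.001, -0.001]
contact_force: [-0.7, 0.5, -3.1]
opening: 0.735
```

```bash
python3 weigh.py
```

```text
t 9.5 pos [ 0.4729 -0.0156  0.0563] jaw -15.0 F [-0.74 -0.58 -1.25] op 0.739 tilt z [-1.1e-03  1.0e-04 -1.0e+00]
F [-0.147 -0.253 -2.058] sd [0.44 0.37 0.48] tau [-1.000e-03 -4.787e+01  1.694e+00 -3.063e+00 -1.000e-02  6.000e-03
  0.000e+00]
```

Tin 2 reads about 2.06 N, which makes it the middle one. I'll set it down and centre it with a second pinch at 90°.

carry_out(
  commands=[
    [0,0,0.025,0,0,0],
    [0,0,0.042,0,0,0],
    [0,0,0.049,0,0,0],
    [0,0,0.049,0,0,0],
    [0,0,0.049,0,0,0],
  ],
)

```text
clock: 10.0
tool_pos: [0.473, -0.0157, 0.0076]
eef_rot: [0.793, 0.609, -0.0, -0.0]
contact_force: [0.8, -0.4, -1.7]
opening: 0.739
```

carry_out(
  commands=[
    [0,0,0,0,0,0],
    [0,0,0,0,0,0],
    [0,0,0,0,0,0],
    [0,0,0,0,0,0],
    [0,0,0,0,0,0],
    [0,0,0,0,0,0],
  ],
  fingers=0,
)

```text
clock: 10.6
tool_pos: [0.4729, -0.0156, 0.0074]
eef_rot: [0.793, 0.609, -0.0, -0.0]
contact_force: [-0.6, -0.7, -0.8]
opening: 0.999
```

carry_out(
  commands=[
    [0,0,0,0,0,-90],
    [0,0,0,0,0,-90],
    [0,0,0,0,0,-90],
    [0,0,0,0,0,-90],
    [0,0,0,0,0,-90],
    [0,0,0,0,0,-90],
    [0,0,0,0,0,-90],
    [0,0,0,0,0,-90],
    [0,0,0,0,0,-90],
    [0,0,0,0,0,-90],
    [0,0,0,0,0,-90],
    [0,0,0,0,0,-90],
  ],
)

```text
clock: 11.8
tool_pos: [0.4729, -0.0157, 0.0074]
eef_rot: [0.13, 0.991, 0.0, -0.001]
contact_force: [-0.5, -0.4, 0.5]
opening: 1.001
```

```bash
python3 -c "
from h import *
p=r.snapshot('wrist');cv2.imwrite('pics/w5.png',p['img']);st()"
```

```text
t 11.85 pos [ 0.4729 -0.0156  0.0074] jaw 74.91 F [ 0.62  0.44 -0.49] op 1.001 tilt z [-1.e-03  1.e-04 -1.e+00]
```

View pics/w5.png

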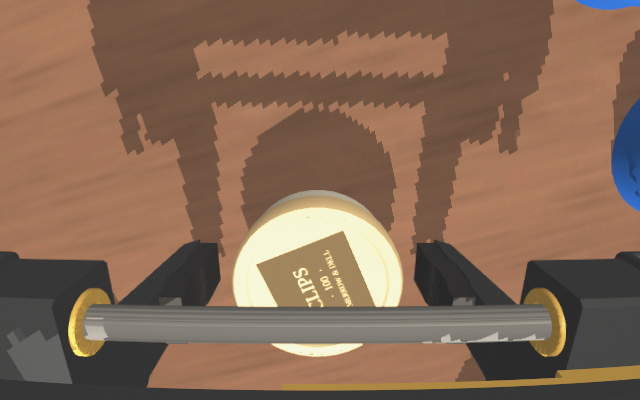

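Tin 2 sits centred between the open jaws. I'll pinch to centre it in the other axis, then release.

carry_out(
  commands=[
    [0,0,0,0,0,0],
    [0,0,0,0,0,0],
    [0,0,0,0,0,0],
    [0,0,0,0,0,0],
    [0,0,0,0,0,0],
    [0,0,0,0,0,0],
    [0,0,0,0,0,0],
    [0,0,0,0,0,0],
  ],
  fingers=255,
  grip_force=20,
)

```text
clock: 12.65
tool_pos: [0.4729, -0.0156, 0.0074]
eef_rot: [0.131, 0.991, 0.0, -0.0]
contact_force: [-1.6, 0.5, 0.1]
opening: 0.748
```

carry_out(
  commands=[
    [0,0,0,0,0,0],
    [0,0,0,0,0,0],
    [0,0,0,0,0,0],
    [0,0,0,0,0,0],
    [0,0,0,0,0,0],
    [0,0,0,0,0,0],
  ],
  fingers=0,
)

```text
clock: 13.25
tool_pos: [0.4729, -0.0156, 0.0074]
eef_rot: [0.131, 0.991, -0.0, -0.0]
contact_force: [0.0, -0.4, 0.4]
opening: 1.001
```

carry_out(
  commands=[
    [0,0,-0.04,0,0,0],
    [0,0,-0.09,0,0,0],
    [0,0,-0.14,0,0,0],
    [0,0,-0.145,0,0,0],
    [0,0,-0.145,0,0,0],
    [0,0,-0.145,0,0,0],
  ],
)

```text
clock: 13.85
tool_pos: [0.4723, -0.016, 0.1516]
eef_rot: [0.131, 0.991, -0.0, -0.001]
contact_force: [0.3, 0.0, -0.3]
opening: 0.995
```

```bash
python3 wr.py w6 .473 -.0157 .03; python3 - <<'E'
from h import *
st();go([.512,-.157,.15],75)
E
```

```text
t 13.85 pos [ 0.4723 -0.016   0.1516] jaw 74.98 F [ 0.32  0.04 -0.27] op 0.995 tilt z [-2.6e-03 -4.0e-04 -1.0e+00]
[ 0.3676  0.1355 -0.0009] 0.93
[ 0.5083 -0.1619  0.0022] 0.85
[0.6118 0.061  0.0013] 0.8
[ 0.466   0.1534 -0.0028] 0.72
[ 0.5679  0.1795 -0.0038] 0.69
[ 0.4737 -0.0146  0.0013] 0.64
t 13.95 pos [ 0.472  -0.0158  0.151 ] jaw 75.02 F [ 0.3   0.54 -0.4 ] op 0.999 tilt z [-4.2e-03 -4.0e-04 -1.0e+00]
shift mm [ -75.2 -126.1    0.8] turn [-0.08 -0.22  0.02]
```

View pics/w6.png

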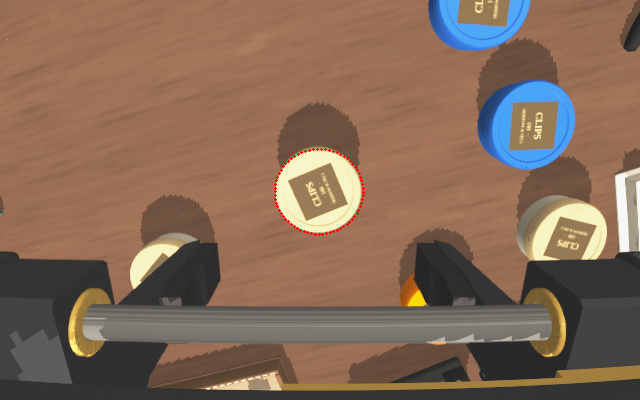

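carry_out(
  commands=[
    [-0.075,-0.126,0,0,0,0],
    [-0.075,-0.126,0,0,0,0],
    [-0.075,-0.126,0,0,0,0],
    [-0.075,-0.126,0,0,0,0],
    [-0.075,-0.126,0,0,0,0],
    [-0.075,-0.126,0,0,0,0],
    [-0.075,-0.126,0,0,0,0],
  ],
)

```text
clock: 14.65
tool_pos: [0.5126, -0.1547, 0.1519]
eef_rot: [0.129, 0.992, 0.0, -0.001]
contact_force: [0.1, -0.6, -0.3]
opening: 1.0
```

```bash
python3 wr.py w7 .511 -.157 .03; python3 - <<'E'
from h import *
st();go([.511,-.157,.007],75)
p=r.snapshot("side")
for uv in((360,107),(435,175)):print(onplane(p,uv,.01))
E
```

```text
t 14.65 pos [ 0.5126 -0.1547  0.1519] jaw 75.2 F [ 0.11 -0.64 -0.34] op 1.0 tilt z [-0.0021  0.0011 -1.    ]
[ 0.6096  0.0598 -0.001 ] 0.77
[ 0.5118 -0.1629  0.0011] 0.76
t 14.75 pos [ 0.5128 -0.1552  0.1523] jaw 75.16 F [ 0.37 -0.02  0.52] op 1.0 tilt z [-1.5e-03  6.0e-04 -1.0e+00]
shift mm [  1.   -2.2 145.3] turn [ 0.01 -0.09  0.16]
[ 0.64264512 -0.08348543  0.01      ]
[ 0.63443171 -0.41177685  0.01      ]
```

View pics/w7.png

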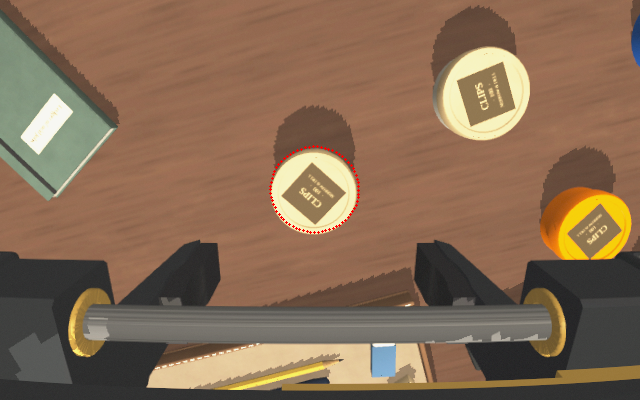

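The overlay matches tin 3 at (315,190), and the tray and notebook are clear of the fingers. I'll descend, pinch, rotate 90°, grip and lift.

carry_out(
  commands=[
    [0.001,-0.002,0.05,0,0,0],
    [0.001,-0.002,0.095,0,0,0],
    [0.001,-0.002,0.13,0,0,0],
    [0.001,-0.002,0.145,0,0,0],
    [0.001,-0.002,0.145,0,0,0],
    [0.001,-0.002,0.145,0,0,0],
    [0.001,-0.002,0.145,0,0,0],
  ],
)

```text
clock: 15.5
tool_pos: [0.5122, -0.1584, 0.0086]
eef_rot: [0.13, 0.991, 0.0, 0.001]
contact_force: [0.2, -0.7, -0.2]
opening: 0.997
```

carry_out(
  commands=[
    [0,0,0,0,0,0],
    [0,0,0,0,0,0],
    [0,0,0,0,0,0],
    [0,0,0,0,0,0],
    [0,0,0,0,0,0],
    [0,0,0,0,0,0],
    [0,0,0,0,0,0],
    [0,0,0,0,0,0],
  ],
  fingers=255,
  grip_force=20,
)

```text
clock: 16.3
tool_pos: [0.5117, -0.1584, 0.0079]
eef_rot: [0.131, 0.991, -0.0, 0.0]
contact_force: [-1.3, -0.0, 6.0]
opening: 0.749
```

carry_out(
  commands=[
    [0,0,0,0,0,0],
    [0,0,0,0,0,0],
    [0,0,0,0,0,0],
    [0,0,0,0,0,0],
    [0,0,0,0,0,0],
    [0,0,0,0,0,0],
  ],
  fingers=0,
)

```text
clock: 16.9
tool_pos: [0.5112, -0.1584, 0.0073]
eef_rot: [0.13, 0.991, -0.0, -0.001]
contact_force: [0.1, -0.3, -0.0]
opening: 1.0
```

carry_out(
  commands=[
    [0,0,0,0,0,90],
    [0,0,0,0,0,90],
    [0,0,0,0,0,90],
    [0,0,0,0,0,90],
    [0,0,0,0,0,90],
    [0,0,0,0,0,90],
    [0,0,0,0,0,90],
    [0,0,0,0,0,90],
    [0,0,0,0,0,90],
    [0,0,0,0,0,90],
    [0,0,0,0,0,90],
    [0,0,0,0,0,90],
  ],
)

```text
clock: 18.1
tool_pos: [0.5113, -0.1583, 0.0073]
eef_rot: [0.793, 0.609, -0.0, -0.0]
contact_force: [0.1, -0.8, 0.7]
opening: 0.997
```

carry_out(
  commands=[
    [0,0,0,0,0,0],
    [0,0,0,0,0,0],
    [0,0,0,0,0,0],
    [0,0,0,0,0,0],
    [0,0,0,0,0,0],
    [0,0,0,0,0,0],
    [0,0,0,0,0,0],
    [0,0,0,0,0,0],
  ],
  fingers=255,
  grip_force=25,
)

```text
clock: 18.9
tool_pos: [0.5113, -0.1584, 0.0074]
eef_rot: [0.793, 0.609, -0.0, -0.0]
contact_force: [0.7, -0.6, 1.0]
opening: 0.756
```

carry_out(
  commands=[
    [0,0,-0.02,0,0,0],
    [0,0,-0.06,0,0,0],
    [0,0,-0.1,0,0,0],
    [0,0,-0.1,0,0,0],
    [0,0,-0.1,0,0,0],
    [0,0,-0.1,0,0,0],
    [0,0,-0.1,0,0,0],
  ],
)

```text
clock: 19.6
tool_pos: [0.5103, -0.1581, 0.1059]
eef_rot: [0.793, 0.609, -0.001, -0.002]
contact_force: [-0.0, -0.2, -1.9]
opening: 0.756
```

```bash
python3 weigh.py;python3 - <<'E'
from h import *
p=r.snapshot('wrist');cv2.imwrite('pics/w8.png',p['img'])
go([.4729,-.0156,.107],-15)
E
```

```text
t 20.0 pos [ 0.5113 -0.1584  0.1071] jaw -15.0 F [ 0.65  0.9  -0.7 ] op 0.753 tilt z [-1.3e-03  2.0e-04 -1.0e+00]
F [ 0.054  0.184 -0.968] sd [0.55 0.48 0.42] tau [-1.0000e-03 -4.9697e+01  1.2440e+00 -8.0670e+00 -2.6000e-02  2.2000e-02
  0.0000e+00]
shift mm [128.  -74.1   0.3] turn [-0.06  0.01  0.  ]
```

View pics/w8.png

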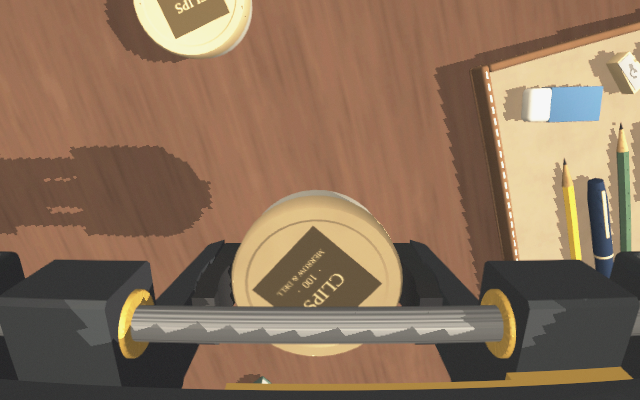

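Tin 3 weighs about 0.97 N, so it is the lightest, and it hangs level. I'll carry it over the middle tin.

carry_out(
  commands=[
    [0.04,-0.023,0,0,0,0],
    [0.08,-0.046,0,0,0,0],
    [0.11,-0.064,0,0,0,0],
    [0.128,-0.0741,0,0,0,0],
    [0.128,-0.0741,0,0,0,0],
    [0.128,-0.0741,0,0,0,0],
    [0.128,-0.0741,0,0,0,0],
    [0.128,-0.0741,0,0,0,0],
    [0.128,-0.0741,0,0,0,0],
  ],
)

```text
clock: 20.95
tool_pos: [0.4732, -0.0168, 0.1074]
eef_rot: [0.794, 0.608, -0.0, -0.0]
contact_force: [0.3, -0.8, -1.4]
opening: 0.75
```

carry_out(
  commands=[
    [0,0,0.03,0,0,0],
    [0,0,0.05,0,0,0],
    [0,0,0.06,0,0,0],
    [0,0,0.06,0,0,0],
    [0,0,0.06,0,0,0],
    [0,0,0.06,0,0,0],
    [0,0,0.06,0,0,0],
  ],
)

```text
clock: 21.65
tool_pos: [0.4734, -0.0157, 0.0481]
eef_rot: [0.793, 0.609, 0.0, 0.0]
contact_force: [-1.1, -0.4, -0.7]
opening: 0.755
```

```bash
python3 - <<'E'
from h import *
for i in range(3):
    p=r.snapshot('side');st()
go([.4729,-.0156,.0377],-15)
cv2.imwrite('pics/s9.png',cv2.resize(p['img'][60:160,230:380],None,fx=5,fy=5,interpolation=cv2.INTER_CUBIC))
E
```

```text
t 21.7 pos [ 0.4733 -0.0156  0.0481] jaw -15.0 F [ 0.37 -0.07 -0.07] op 0.758 tilt z [ 4.e-04  1.e-04 -1.e+00]
t 21.75 pos [ 0.4732 -0.0156  0.048 ] jaw -14.99 F [-0.8   0.33 -0.79] op 0.755 tilt z [ 1.e-04  1.e-04 -1.e+00]
t 21.8 pos [ 0.4731 -0.0156  0.0479] jaw -15.0 F [ 0.77 -0.07 -1.05] op 0.754 tilt z [-1.e-04  1.e-04 -1.e+00]
shift mm [-0.1 -0.2 10.2] turn [-0.01 -0.01  0.  ]
```

View pics/s9.png

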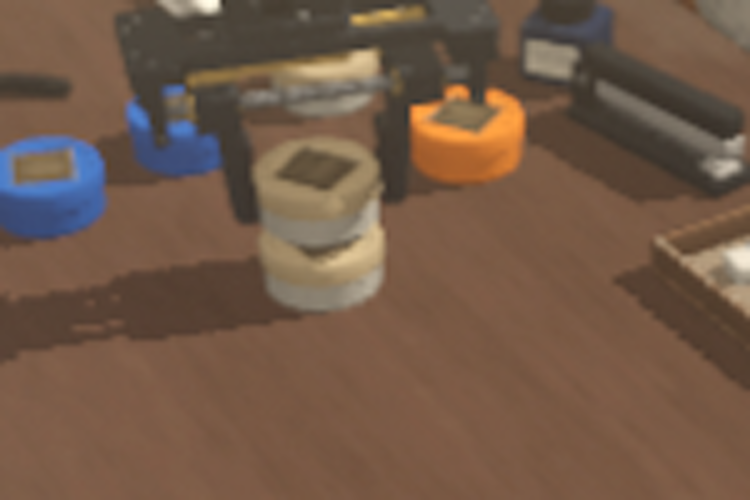

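The light tin hovers 10 mm above the middle one and is lined up with it. I'll lower it and release.

carry_out(
  commands=[
    [0,0,0.005,0,0,0],
    [0,0,0.009,0,0,0],
    [0,0,0.0105,0,0,0],
    [0,0,0.0105,0,0,0],
    [0,0,0.0105,0,0,0],
    [0,0,0.0105,0,0,0],
  ],
)

```text
clock: 22.4
tool_pos: [0.4726, -0.0156, 0.0368]
eef_rot: [0.793, 0.609, -0.001, -0.0]
contact_force: [-0.7, 0.2, 0.4]
opening: 0.751
```

```bash
python3 weigh.py
```

```text
t 22.8 pos [ 0.4729 -0.0157  0.0368] jaw -15.0 F [-0.4   0.11  0.08] op 0.753 tilt z [-9.e-04  0.e+00 -1.e+00]
F [-0.512  0.561  0.388] sd [0.57 0.31 0.64] tau [ 1.1000e-01 -4.7418e+01  1.7030e+00 -2.4470e+00 -1.0000e-03 -1.6700e-01
 -1.0000e-03]
```

carry_out(
  commands=[
    [0,0,0,0,0,0],
    [0,0,0,0,0,0],
    [0,0,0,0,0,0],
    [0,0,0,0,0,0],
    [0,0,0,0,0,0],
    [0,0,0,0,0,0],
  ],
  fingers=0,
)

```text
clock: 23.4
tool_pos: [0.4729, -0.0156, 0.0369]
eef_rot: [0.793, 0.609, -0.0, -0.0]
contact_force: [-0.3, 0.4, 0.0]
opening: 0.999
```

carry_out(
  commands=[
    [0,0,-0.02,0,0,0],
    [0,0,-0.06,0,0,0],
    [0,0,-0.11,0,0,0],
    [0,0,-0.14,0,0,0],
    [0,0,-0.145,0,0,0],
    [0,0,-0.145,0,0,0],
    [0,0,-0.145,0,0,0],
  ],
)

```text
clock: 24.1
tool_pos: [0.4722, -0.0156, 0.1809]
eef_rot: [0.793, 0.609, -0.001, -0.001]
contact_force: [-0.1, -0.2, -0.4]
opening: 0.999
```

```bash
python3 - <<'E'
from wr import *
c=(.4729,-.0156)
s,p,T=look("w10",c,.06)
p=r.snapshot("side");img=cv2.resize(p['img'][70:150,240:350],None,fx=6,fy=6,interpolation=cv2.INTER_CUBIC)
cv2.imwrite("pics/s10.png",img)
st();go([.568,.1775,.15],-15)
E
```

```text
t 24.1 pos [ 0.4722 -0.0156  0.1809] jaw -14.99 F [-0.06 -0.21 -0.45] op 0.999 tilt z [-3.e-03  1.e-04 -1.e+00]
[0.6104 0.0578 0.0007] 0.81
[ 0.4716 -0.0197  0.0315] 0.63
[ 0.3671  0.1333 -0.0004] 0.55
t 24.25 pos [ 0.4721 -0.0156  0.1805] jaw -14.99 F [ 0.15 -0.67  0.2 ] op 0.996 tilt z [-0.0041 -0.     -1.    ]
shift mm [211.4  42.8  30.1] turn [-0.23  0.06  0.01]
```

View pics/w10.png

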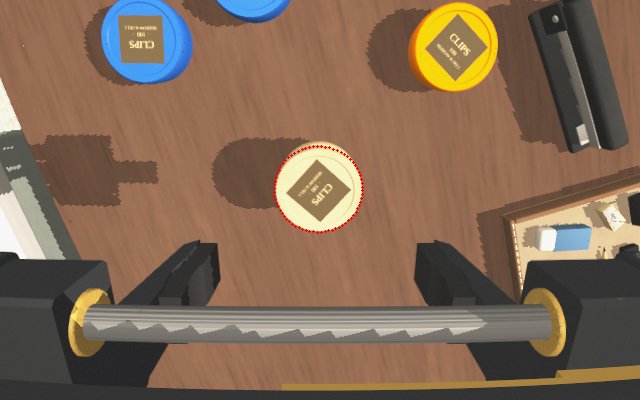

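View pics/s10.png

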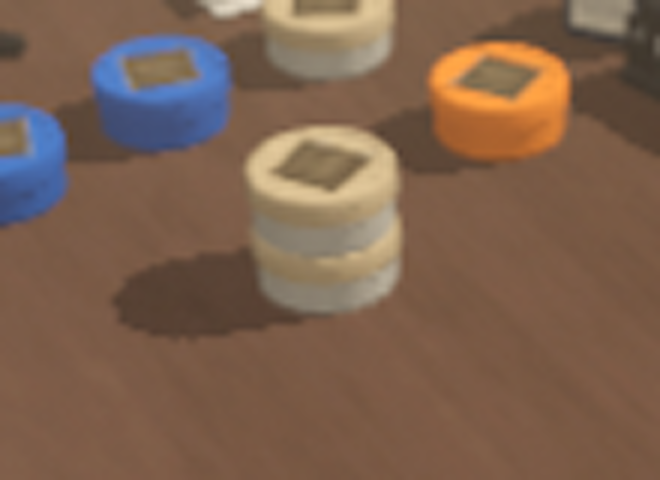

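The stack looks square. I'll check it numerically against predicted rims in both outer views.

```bash
python3 - <<'E'
from h import *
out=[]
c=(.4729,-.0156)
for n in("side","scene"):
    p=r.snapshot(n)
    u0=proj(p,[[c[0],c[1],.03]])[0].astype(int)-[32,30];k=6
    im=cv2.resize(p["img"][u0[1]:u0[1]+60,u0[0]:u0[0]+64],None,fx=k,fy=k,interpolation=cv2.INTER_CUBIC)
    for z,col in((.06,(0,0,255)),(.048,(0,0,255)),(.03,(0,255,0)),(.018,(0,255,0))):
        q=proj(p,rim(c,z,.034))
        cv2.polylines(im,[np.round(((q-u0)+.5)*k).astype(np.int32)],True,col,1)
    # row-wise lid extents
    out.append(im)
cv2.imwrite("pics/st.png",np.hstack(out))
E
```

```text
(no output)
```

View pics/st.png

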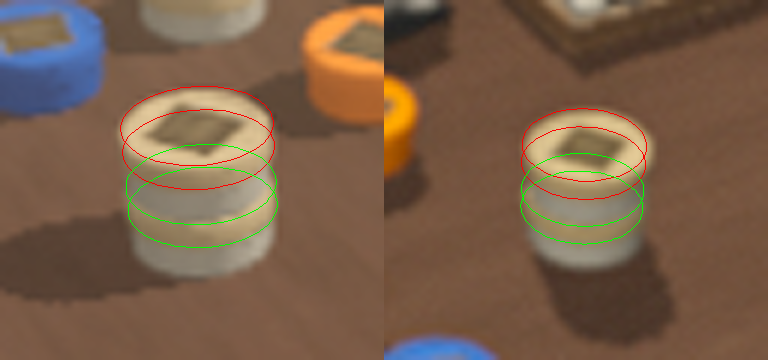

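The upper and lower rims show the same small calibration shift in both views, so the stack is aligned. The wrist overlay also fits to about 1 px. Now for the heaviest tin.

carry_out(
  commands=[
    [0.21,0.042,0,0,0,0],
    [0.21,0.042,0,0,0,0],
    [0.21,0.042,0,0,0,0],
    [0.21,0.042,0,0,0,0],
    [0.21,0.042,0,0,0,0],
    [0.21,0.042,0.03,0,0,0],
    [0.21,0.042,0.03,0,0,0],
    [0.21,0.042,0.03,0,0,0],
    [0.21,0.042,0.03,0,0,0],
  ],
)

```text
clock: 25.25
tool_pos: [0.5682, 0.1752, 0.1526]
eef_rot: [0.794, 0.608, -0.0, -0.0]
contact_force: [0.5, -0.4, 0.1]
opening: 1.001
```

```bash
python3 - <<'E'
from h import *
for i in range(3):r.snapshot("wrist")
st();go([.568,.1778,.007],-15)
E
python3 wr.py w11 .568 .1778 .03
```

```text
t 25.4 pos [0.5684 0.1759 0.1528] jaw -15.06 F [0.26 0.1  0.25] op 1.0 tilt z [ 4.e-04  5.e-04 -1.e+00]
shift mm [  1.7  -0.9 145.8] turn [ 0.02 -0.03 -0.06]
t 25.4 pos [0.5684 0.1759 0.1528] jaw -15.06 F [0.26 0.1  0.25] op 1.0 tilt z [ 4.e-04  5.e-04 -1.e+00]
[0.6082 0.0605 0.0016] 0.97
[ 4.787e-01 -1.580e-02 -2.000e-04] 0.93
[ 0.4649  0.155  -0.0019] 0.89
[ 0.368   0.1353 -0.0028] 0.69
```

View pics/w11.png

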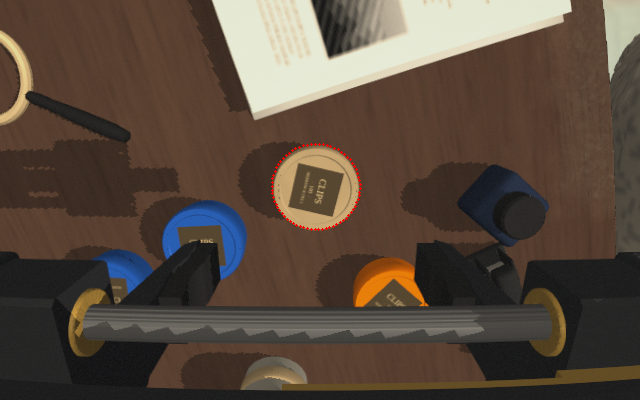

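The tin is at (316,187) and fits the overlay. I'll descend, grip and lift it until its underside is at 0.15 m.

carry_out(
  commands=[
    [0.001,-0.001,0.05,0,0,0],
    [0.001,-0.001,0.095,0,0,0],
    [0.001,-0.001,0.13,0,0,0],
    [0.001,-0.001,0.145,0,0,0],
    [0.001,-0.001,0.145,0,0,0],
    [0.001,-0.001,0.145,0,0,0],
    [0.001,-0.001,0.145,0,0,0],
  ],
)

```text
clock: 26.2
tool_pos: [0.5686, 0.178, 0.0088]
eef_rot: [0.793, 0.609, 0.001, 0.0]
contact_force: [-0.0, -0.2, -0.4]
opening: 1.004
```

carry_out(
  commands=[
    [0,0,0,0,0,0],
    [0,0,0,0,0,0],
    [0,0,0,0,0,0],
    [0,0,0,0,0,0],
    [0,0,0,0,0,0],
    [0,0,0,0,0,0],
    [0,0,0,0,0,0],
    [0,0,0,0,0,0],
  ],
  fingers=255,
  grip_force=40,
)

```text
clock: 27.0
tool_pos: [0.5676, 0.1777, 0.0075]
eef_rot: [0.793, 0.609, 0.0, -0.0]
contact_force: [-0.2, -0.3, 6.1]
opening: 0.738
```

carry_out(
  commands=[
    [0,0,-0.02,0,0,0],
    [0,0,-0.05,0,0,0],
    [0,0,-0.085,0,0,0],
    [0,0,-0.12,0,0,0],
    [0,0,-0.145,0,0,0],
    [0,0,-0.15,0,0,0],
    [0,0,-0.15,0,0,0],
    [0,0,-0.15,0,0,0],
    [0,0,-0.15,0,0,0],
    [0,0,-0.15,0,0,0],
    [0,0,-0.15,0,0,0],
    [0,0,-0.15,0,0,0],
  ],
)

```text
clock: 28.2
tool_pos: [0.567, 0.1775, 0.1564]
eef_rot: [0.793, 0.609, -0.001, -0.0]
contact_force: [-0.2, 0.1, -3.9]
opening: 0.744
```

```bash
python3 weigh.py; python3 - <<'E'
from h import *
a=r.snapshot("side")["img"];b=r.snapshot("wrist")["img"];c=r.snapshot("scene")["img"]
cv2.imwrite("pics/f1.png",a);cv2.imwrite("pics/f2.png",b);cv2.imwrite("pics/f3.png",c);st()
print(np.abs(r.get_state()["qd"]).max())
E
```

```text
t 28.6 pos [0.5672 0.1776 0.1569] jaw -15.0 F [ 0.46 -0.44 -3.71] op 0.736 tilt z [-9.e-04  2.e-04 -1.e+00]
F [ 0.103 -0.032 -3.858] sd [0.49 0.3  0.49] tau [ 1.0000e-03 -5.4181e+01  2.8250e+00 -1.2629e+01 -3.5000e-02 -4.0000e-03
  0.0000e+00]
t 28.75 pos [0.5672 0.1776 0.1569] jaw -15.0 F [-0.54  0.26 -4.5 ] op 0.742 tilt z [-9.e-04  1.e-04 -1.e+00]
0.0008605540339447844
```

View pics/f1.png

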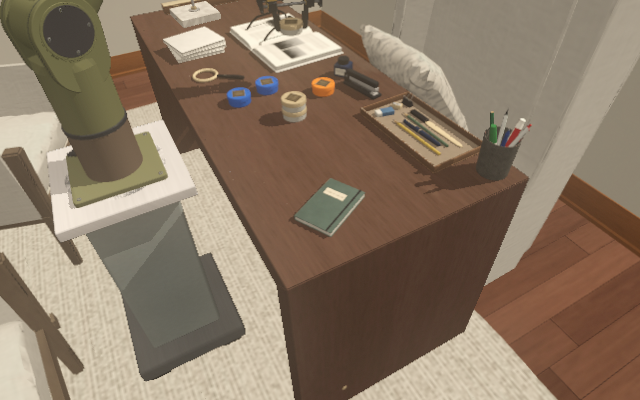

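View pics/f2.png

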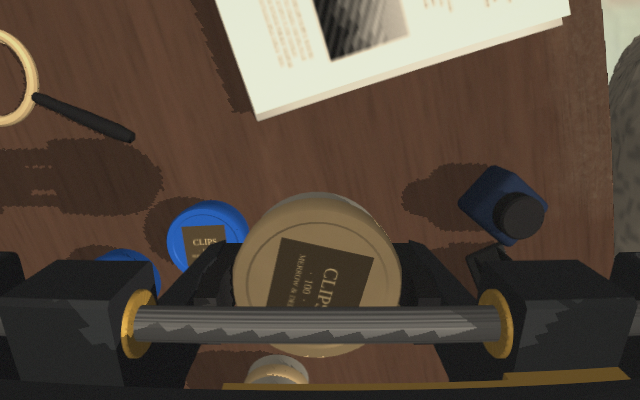

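The final pictures show the stack standing at side pixel (294,107). The heaviest tin is held level and still with its underside at about 0.15 m, and the bystanders have not moved. I'll hand the job in.

```bash
python3 -c "
from plant import r
print(r.finish_job())"
```

```text
the job is handed in; nothing more can be done
None
```

I stacked the lightest tin on the middle one and handed the job in at about 29 s with the heaviest tin held up; the system gave no verdict.

- **Weighing:** the three tins pulled with about 3.8 N, 2.06 N and 0.97 N in the hand. These match the listed 420 g, 240 g and 100 g. The middle one is near the low end of its range, but clearly separate from the others.
- **Stack:** the light tin sits on the middle one at about (0.473, -0.016) on the desk. I centred both with pinches at right angles, and the wrist picture showed the rims within about 1 px (roughly 1 mm). In the two outer views both tins appeared shifted from prediction by a few millimetres. The upper rim's shift was perhaps 1.5 mm larger in one of those views, which I put down to calibration and blur.
- **Heaviest tin:** it is held with a 40 N grip, its underside about 0.15 m above the desk. It was level to within about 0.1°, not moving, and weighed 3.86 N on the final check.
- **Bystanders:** the stapler, ink bottle, notebook and magnifier appear unmoved in the last pictures, and nothing touched them.

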